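# Surface-temperature check of a block heater plate

### The job

Take the reading for the block heater's temperature check: raise its stiff clear lid by the red tab to about 80 degrees from closed, just short of upright, and leave it standing there as a draught shield. Then take the orange-capped surface probe out of the cradle and hold it square (upright) on the heating plate with its copper foot inside the red ring, pressing lightly so that the sprung foot goes in about halfway, and finish while still holding it there for the reading. Leave the other probe in its seat and do not disturb anything else on the bench.

Things in the scene. Friction and masses are not known exactly. Their poses are not given: they have to be found in the camera images.
- heater: Flat-plate block heater, light grey on a dark shell, 250 (x) x 200 (y) mm, fixed, left or right of the middle. Origin: centre of its underside; x points from its front (sloping key panel, robot's side) to its back (hinge), y to its left, z up. Deck 68 mm high; the panel, 56 to 130 mm in front of the origin, is 52 mm high or lower.
- plate: The heater's bare aluminium heating plate, level, 125 (x) x 145 (y) mm, under the lid. Its origin and axes are those of heater; its upper face is 72 mm above that origin (72 mm above the bench).
- lid (a joint): Lid angle, rad: 0 closed, grows as the front edge rises, 1.40 = 80 degrees, stop at 1.95 (leaning back). Clear panel in a dark frame, 150 deep, 170 wide, 19 mm thick, 0.3 kg; a friction hinge (about 0.42 N m) keeps it where it is left; may start ajar by up to 0.25 rad. Lifting at the tab takes 2 to 4 N.
- lid_hinge (a point): On the lid's hinge axis, 105 mm behind the heater's origin and 83.5 mm above the bench, in the lid's middle. The axis runs along the heater's y; this frame turns with the lid (at lid angle 0 its axes are those of the heater).
- lid_tab (a point): Grip point of the red lift tab in the middle of the lid's front edge, 176 mm from the hinge axis. The tab is 22 mm wide (along the heater's y), 8 mm thick and stands 40 mm out from the lid's frame; this point is 26 mm from the frame, 14 mm from the tab's end. Turns with the lid: x towards the hinge, y across the tab.
- ring: Red ring label on the heating plate, the marked measuring spot: outer diameter 38, inner 30 mm, flat. Origin at its centre, at the level of the plate's face, z up.
- cradle: Blue-grey two-seat probe cradle, base 110 (x) x 150 (y) mm, fixed. Origin: centre of its underside; x away from the robot's side, y across the seats, z up. A raked block, upper face about 90 mm above the bench, holds the probes 80 mm apart, leaning 0.26 rad so that their tops point up and towards the cradle's -x.
- probe: Surface probe (orange cap), 135 mm long, 0.125 kg: white handle 26 x 26 mm square, 45 to 135 mm above the foot; below it a 9 mm stem with a sprung copper foot, diameter 16. Seated, the lowest 25 mm of the handle stand in a 28 mm square pocket; draw it 70 mm along its axis to free it. Origin: centre of the relaxed foot's face; z up to the cap, x and y square to the handle's faces.
- probe_grip (a point): Good place to grip the surface probe: on its axis, 105 mm above the relaxed foot's face (30 mm below the top of the cap, about 35 mm above the cradle's block when seated). Same axes as probe.
- probe_tip (a point): Centre of the copper foot's contact face; moves with the foot.
- probe_foot (a joint): How far the copper foot is pressed in, m: 0 relaxed, 0.012 fully in. Spring: about 1 N to start it moving, 3.2 N at halfway (0.006), 5.3 N at 0.012, then it is solid.
- needle_probe: The other probe in the cradle (blue cap, thin needle instead of a foot), same handle, 135 mm long, 0.12 kg. Not wanted: it stays in its seat. Origin at the needle's point, z up to the cap. The two probes may have either seat.
- solvent_bottle: Clear laboratory bottle with a blue cap, diameter 86, height 180 mm, behind the work. Origin: centre of its underside.
- amber_bottle: Amber laboratory bottle with a blue cap, diameter 72, height 145 mm, behind the work. Origin: centre of its underside.
- vial_rack: Blue rack of small vials, 75 x 125 mm, 36 mm high, near the robot to the left. Origin: centre of its underside.
- beaker: Glass beaker, diameter 70, height 90 mm, to the right. Origin: centre of its underside.
- wipes_box: Green carton of wipes, 120 x 220 mm, 85 mm high (tissue to 115), to the left. Origin: centre of its underside.
- microplates: Stack of three light grey microplates, 86 x 128 mm, 42 mm high, to the right. Origin: centre of its underside.
There are look-alikes about, which are no part of the job. Leave any black, brown or pink look-alike of the probe alone.

How it is judged (in metres and radians):
On the way, in this order (a step that is already met when the one before it is completed fails the run):
1. the lid is raised to about 80 degrees (70 to 90) and stands still (value of joint lid between 1.22 and 1.58 rad and velocity of joint lid between -0.05 and 0.05 rad/s), for 0.3 s.
2. the surface probe is gripped and clear of the cradle (contact force between the fingers and probe above 2 N and contact force between probe and cradle below 0.05 N and height (world z) of probe_tip above 0.085 m), for 0.1 s.
At the end, for the whole second after the job is handed in: Probe still gripped, still, foot inside the red ring (centre within 7 mm), square to the plate within 0.12 rad, foot pressed in 2.5 to 9.5 mm with 1.2 to 6 N on the plate; lid standing at 70 to 90 degrees (1.22 to 1.58 rad); the other probe in its seat (within 10 mm) (value of joint lid between 1.22 and 1.58 rad and horizontal distance between probe_tip and ring below 0.007 m and angle between the z axis of probe and the z axis of plate, either way round below 0.12 rad and contact force between probe and plate between 1.2 and 6 N and value of joint probe_foot between 0.0025 and 0.0095 m and contact force between the fingers and probe above 2 N and linear speed of probe below 0.02 m/s and distance of needle_probe from where it was at the start of the episode below 0.01 m); the arm keeps its last pose, push and grip.
It fails at once if the probe is pressed hard on the plate (over 15 N) (contact force between probe and plate above 15 N).
It fails at once if the other probe is pulled from its seat or pushed (over 10 mm) (distance of needle_probe from where it was at the start of the episode above 0.01 m).
It fails at once if something else on the bench is disturbed (moved over 20 mm) (distance of any of solvent_bottle, amber_bottle, vial_rack, beaker, wipes_box, microplates from where it was at the start of the episode above 0.02 m).
It also fails if it takes over 62 s, if anything falls off the work surface, if the arm or the gripper's body presses on something with over 40 N, if the wrist force passes 120 N, or if a joint passes its speed limit or range.

### The arm

A 6-joint arm with a two-finger parallel gripper is mounted at the origin on the work surface. World frame = base frame: x ahead of the robot, y to its left, z up, the work surface at z = 0. Lengths are in m, angles in degrees, forces in N, time in s.
With the tool pointing down it reaches from about 0.25 to 0.775 m from the base axis. Payload 4 kg.
Tool frame: the origin (TCP) lies midway between the tips of the shut fingers; the grasp point (between the pads) lies 19 mm behind it; z points along the fingers, y is the line along which they close (so a half turn about z gives the same grasp; the last joint's range is limited). The gripper opens to 94 mm and grips with 3 to 60 N. Pads are 16 mm wide; open, the fingers measure 119 mm over their backs; the gripper's body (75 mm by 177 mm) begins 78 mm behind the grasp point.
Start: joints at [-79.475, 4.996, 78.535, -0, 96.463, -5.907], TCP at [0.156, -0.528, 0.206] pointing down, gripper open.
Joint ranges: [-177.83, 177.83], [-43.37, 116.18], [15.69, 146.23], [-61.86, 241.86], [9.47, 152.12], [-147.06, 147.06]. Speed limits (degrees/s): [159.86, 159.86, 180, 180, 180, 180].

### API

Orientations are given as [roll, pitch, yaw] about the fixed x, y, z axes, in that order (R = Rz(yaw) Ry(pitch) Rx(roll)).
In Python, from workcell import arm gives the robot as it stands.
- The arm moves only by the shell command python3 -m jog 'ROWS' [FORCE]. ROWS is JSON, a list that holds one entry, the list of rows, each a list of 7 numbers: the turn, a rotation vector about the tool's x, y, z in rad, then the shift along the tool's x, y, z in mm, then the opening, from 0 (shut) to 1 (fully open). A call has 1 to 12 rows; each row is the pose to reach, as a shift and turn from the pose commanded when the call began, along the tool's axes at that moment; what a row does not reach only later rows make up. A row lasts 1/10 s, in which the tool goes at most 50 mm and 8.59 degrees, less where a joint would pass 70% of its speed; a pose out of reach is approached as far as the arm can. A call with a gripper value outside its range is refused whole. The fingers move at their own pace and stop on an object; FORCE is the grip in N (left out, the last holds). Time passes only in rows, so rows that repeat a pose let the fingers close. It gives the time, the measured TCP pose, the force, the opening and the grip force at its end, in the units of the state.
- arm.sense(): the state, without advancing time (a new reading comes with each control period).
- arm.capture(name): name is "scene" or "top" or "wrist"; returns (picture, depth): 420x560x3 uint8, blue, green, red; 420x560 float32, m along the optical axis (not along the pixel's ray), 0 where there is no reading.
- arm.get_calibration(name): a dict with "mtx" (3x3 intrinsics, pixels), "position" and "rotation" of the camera in the world. Camera axes: x right, y down, z forward; pixel columns grow to the right and rows downward; lengths in m; the calibration is good to about 2 mm. A picture is of the moment at which its call begins: read the wrist's pose just before it. get_calibration takes no time and is no camera call; for the wrist camera it gives the pose at the moment of the call.
- arm.job_done(): hands the job in; it is judged then, once.
The state is a dict: "t": time; "joints": joint angles; "joint_vel": joint speeds; "tau": joint torques, N m; "position": TCP position; "ee_rot": TCP orientation; "force": force on the tool from outside, world axes, zero at the start; "torque": the same for the moment, N m; "opening": opening from 0.0 (shut) to 1.0 (fully open); "gripper_force": force on a finger pad.
Only numpy, scipy, OpenCV 4.12 (cv2) and the standard library are available. Lean on these libraries where they do the work, as an engineer would, in place of code of your own. Each camera call takes 0.05 s, during which the arm holds its last target. There are 200 camera calls.

## Working session

There is one attempt and no reset: what is moved stays moved. The work goes in short steps, Python scripts to look and compute and a shell command to move; the robot and the scene stay as the last step left them, time stands still between calls to the robot, and variables do not carry over. Pictures are saved under pics/ and viewed, at most 12 in all, crops included, and the job is handed in when it is done.

```bash
mkdir -p pics; ls
cat > h.py <<'E'
import numpy as np,cv2
from workcell import arm
from scipy.spatial.transform import Rotation as R
def snap(n,f):
    c=arm.get_calibration(n); p,d=arm.capture(n); cv2.imwrite(f'pics/{f}.png',p); np.savez(f'{f}.npz',p=p,d=d,m=np.array(c['mtx']),t=np.array(c['position']),r=np.array(c['rotation'])); return c
def cloud(f):
    z=np.load(f'{f}.npz'); d=z['d']; v,u=np.mgrid[:d.shape[0],:d.shape[1]]
    m=z['m']; q=np.stack([(u-m[0,2])/m[0,0]*d,(v-m[1,2])/m[1,1]*d,d],-1)
    r=z['r']; r=r if r.shape==(3,3) else R.from_euler('xyz',r,degrees=True).as_matrix()
    return q@r.T+z['t'],z['p'],d
E
python3 - <<'E'
from h import *
print(arm.sense())
for n in('scene','top'): print(snap(n,n+'0'))
E
```

```text
pics
{'t': 0.0, 'joints': array([-7.94757107e+01,  5.03821551e+00,  7.86223208e+01, -9.77996322e-04,
        9.64608424e+01, -5.90811251e+00]), 'joint_vel': array([-0.02311613, -0.11617294,  0.03153947, -0.00154598, -0.00884628,
        0.04345426]), 'tau': array([-1.97840985e-03, -3.40184391e+01, -3.02429867e+01,  7.16269319e-02,
        3.29552300e-02, -1.49746807e-04]), 'position': array([ 0.1554709 , -0.52702006,  0.20433414]), 'ee_rot': array([-1.79879166e+02, -1.15270588e-02,  1.64322807e+01]), 'force': array([-0.04869627,  0.6395443 ,  0.03098581]), 'torque': array([ 0.00486322, -0.00247397,  0.01600876]), 'gripper_force': 0.0, 'opening': 1.0014717489666936}
{'mtx': array([[387.74966353,   0.        , 274.2194866 ],
       [  0.        , 387.74966353, 208.54998133],
       [  0.        ,   0.        ,   1.        ]]), 'position': array([0.96599214, 0.47933246, 1.00183318]), 'rotation': array([-142.94878578,    0.23321443,  136.6568053 ])}
{'mtx': array([[445.35514601,   0.        , 280.84129683],
       [  0.        , 445.35514601, 210.80777567],
       [  0.        ,   0.        ,   1.        ]]), 'position': array([ 0.3709197 , -0.0054228 ,  1.50482538]), 'rotation': array([-173.30423512,    1.04625071,  -89.83597516])}
```

View pics/top0.png

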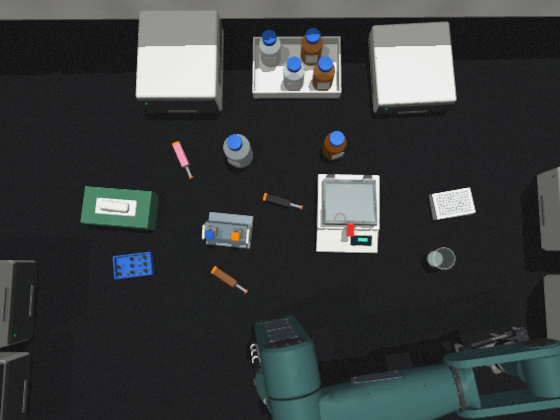

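View pics/scene0.png

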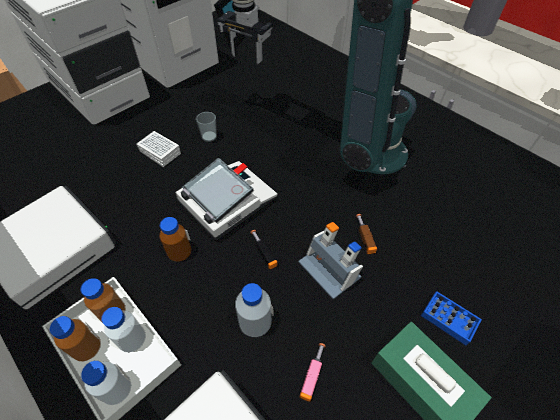

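Top view: heater near (348,213) with red tab (350,230) and ring (340,218). The cradle is near (228,230), with the orange cap (235,236) on the right seat and the blue cap (210,234) on the left. Black, brown and pink look-alikes lie loose around it.

Run:
```python
from h import *
for f,bx in(('top0',{'tab':(343,357,222,240),'ring':(330,347,210,228),'orange':(226,245,226,246),'blue':(203,217,226,242)}),('scene0',{'tab':(225,250,160,180),'ring':(228,246,182,198),'orange':(322,342,220,240),'blue':(343,364,238,258)})):
    P,p,d=cloud(f); hsv=cv2.cvtColor(p,cv2.COLOR_BGR2HSV).astype(int); h,s,v=hsv[...,0],hsv[...,1],hsv[...,2]
    M={'tab':((h<6)|(h>174))&(s>150)&(v>80),'ring':((h<10)|(h>170))&(s>25),'orange':(h>6)&(h<20)&(s>150)&(v>80),'blue':(h>105)&(h<125)&(s>150)&(v>60)}
    for k,b in bx.items():
        w=np.zeros_like(h,bool); w[b[2]:b[3],b[0]:b[1]]=1; w&=M[k]&(d>0); q=P[w]; vv,uu=np.nonzero(w)
        print(f,k,len(q),'med',np.round(np.median(q,0),4),'min',np.round(q.min(0),3),'max',np.round(q.max(0),3),'px',uu.mean().round(1),vv.mean().round(1),(uu.min()+uu.max())/2,(vv.min()+vv.max())/2)
P,p,d=cloud('top0')
# heater: light-grey deck/panel outline via height
for nm,lo,hi,b in(('heater',.03,.2,(305,395,165,265)),('deck',.062,.074,(305,395,165,265)),('lidtop',.08,.2,(305,395,165,265)),('cradle',.02,.2,(195,262,205,255)),('block',.08,.098,(195,262,205,255)),('base',.004,.03,(195,262,205,255))):
    w=np.zeros(d.shape,bool); w[b[2]:b[3],b[0]:b[1]]=1; w&=(P[...,2]>lo)&(P[...,2]<hi)&(d>0)
    q=P[w]; r=cv2.minAreaRect((q[:,:2]*1000).astype(np.float32)); print(nm,len(q),r, 'zmed',np.median(q[:,2]))
big=cv2.resize(p[160:265,190:400],None,fx=3.8,fy=3.8,interpolation=cv2.INTER_CUBIC); cv2.imwrite('pics/topcrop.png',big)
```

```text
top0 tab 87 med [ 0.4735 -0.1949  0.1205] min [ 0.458 -0.215  0.042] max [ 0.493 -0.185  0.126] px 350.1 229.7 350.0 230.0
top0 ring 18 med [ 0.515  -0.1701  0.1128] min [ 0.483 -0.184  0.108] max [ 0.528 -0.146  0.117] px 340.7 217.8 340.0 220.0
top0 orange 77 med [0.4523 0.1589 0.1536] min [0.44  0.147 0.01 ] max [0.465 0.186 0.164] px 235.0 236.0 235.0 236.0
top0 blue 64 med [0.4568 0.239  0.1524] min [0.446 0.227 0.144] max [0.467 0.252 0.16 ] px 208.6 234.5 209.0 234.5
scene0 tab 75 med [ 0.4794 -0.1958  0.1192] min [ 0.449 -0.267  0.041] max [ 0.499 -0.183  0.124] px 240.0 168.1 240.0 168.0
scene0 ring 23 med [ 0.5361 -0.1416  0.1095] min [ 0.523 -0.163  0.104] max [ 0.553 -0.126  0.114] px 237.1 189.2 237.0 189.0
scene0 orange 86 med [0.4584 0.1604 0.1521] min [ 0.356  0.085 -0.004] max [0.47  0.173 0.157] px 332.1 226.7 332.0 227.0
scene0 blue 91 med [0.462  0.2394 0.1521] min [ 0.356  0.179 -0.004] max [0.474 0.252 0.158] px 354.4 246.2 354.5 246.0
heater 4714 ((536.3204956054688, -195.20050048828125), (200.11502075195312, 253.4841766357422), 88.87504577636719) zmed 0.08988390001326174
deck 702 ((572.2786254882812, -195.5347900390625), (199.27853393554688, 180.1309051513672), 88.92391204833984) zmed 0.06757077245635135
lidtop 2647 ((556.9708862304688, -195.4065704345703), (170.68649291992188, 199.1572265625), 88.3098373413086) zmed 0.10234319830688876
cradle 831 ((484.57427978515625, 197.5891876220703), (150.3746795654297, 87.7387924194336), 83.67273712158203) zmed 0.09295692911520526
block 488 ((472.3474426269531, 199.29246520996094), (150.72781372070312, 57.90516662597656), 84.7857437133789) zmed 0.09086057205011377
base 885 ((483.8070983886719, 201.162109375), (166.32269287109375, 224.33404541015625), 0.15476635098457336) zmed 0.009024460219387409
```

View pics/topcrop.png

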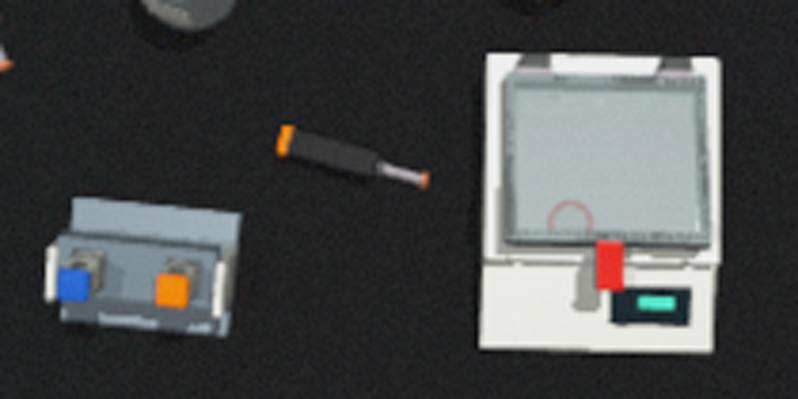

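```bash
cat >> h.py <<'E'
def delta(pos,rpy,base=None):
    "row (turn, shift mm) from the current pose to the wanted one"
    s=arm.sense(); p0,r0=base or (s['position'],s['ee_rot'])
    A=R.from_euler('xyz',r0,degrees=True); B=R.from_euler('xyz',rpy,degrees=True)
    return np.round((A.inv()*B).as_rotvec(),4),np.round(A.inv().apply(np.array(pos)-p0)*1000,1)
E
python3 - <<'E'
from h import *
P,p,d=cloud('top0')
w=np.zeros(d.shape,bool); w[165:226,318:380]=1; w&=(P[...,2]>.08)&(P[...,2]<.2)
q=P[w]
for _ in range(4):
    c=np.linalg.lstsq(np.c_[q[:,:2],np.ones(len(q))],q[:,2],rcond=None)[0]; e=np.c_[q[:,:2],np.ones(len(q))]@c-q[:,2]; q=q[abs(e)<2*e.std()+.001]
print('plane',c,'angle',np.arctan(-c[0]),e.std())
w=np.zeros(d.shape,bool); w[222:240,343:357]=1
hsv=cv2.cvtColor(p,cv2.COLOR_BGR2HSV); w&=((hsv[...,0]<6)|(hsv[...,0]>174))&(hsv[...,1]>150)&(P[...,2]>.1)
t=P[w]; print('tab',np.percentile(t,[2,50,98],axis=0).round(4))
print(delta([.472,-.195,.20],[180,0,-1.1],([.156,-.528,.206],[180,0,16.43])))
print(delta([.472,-.195,.20],[180,0,-1.1]))
E
```

```text
plane [-0.1909634   0.00350004  0.21123682] angle 0.18869161046731586 0.002673900259769625
tab [[ 0.4577 -0.2046  0.1135]
 [ 0.4751 -0.1947  0.1206]
 [ 0.4927 -0.1849  0.1261]]
(array([-0.   , -0.   ,  0.306]), array([ 397.3, -230. ,    6. ]))
(array([-2.00e-03,  1.00e-04,  3.06e-01]), array([ 397.5, -228.9,    5. ]))
```

```bash
python3 -m jog '[[[0,0,0.03,40,-23,0,0.6],[0,0,0.06,80,-46,0,0.6],[0,0,0.09,120,-69,0,0.6],[0,0,0.12,160,-92,0,0.6],[0,0,0.15,200,-115,0,0.6],[0,0,0.19,240,-138,0,0.6],[0,0,0.22,280,-161,0,0.6],[0,0,0.25,320,-185,0,0.6],[0,0,0.28,360,-208,0,0.6],[0,0,0.306,394,-229,5,0.6],[0,0,0.306,394,-229,5,0.6],[0,0,0.306,394,-229,5,0.6]]]' 15
python3 - <<'E'
from h import *
print(arm.sense()['position'],arm.sense()['ee_rot'],delta([.469,-.195,.0987],[180,0,-1.1]))
snap('wrist','w1')
P,p,d=cloud('w1')
hsv=cv2.cvtColor(p,cv2.COLOR_BGR2HSV); w=((hsv[...,0]<6)|(hsv[...,0]>174))&(hsv[...,1]>170)&(P[...,2]>.1)&(P[...,2]<.14)
t=P[w]; print(len(t),np.percentile(t,[2,50,98],axis=0).round(4))
E
```

```text
t: 1.3
position: [0.4686, -0.1958, 0.1997]
ee_rot: [-180.0, 0.1, -1.0]
force: [0.2, -0.1, 0.9]
opening: 0.602
gripper_force: 0.0
[ 0.46860522 -0.19575646  0.19969894] [-1.79992740e+02  1.05068364e-01 -9.67360761e-01] (array([-0.0001,  0.0018,  0.0023]), array([  0.6,  -0.8, 101. ]))Traceback (most recent call last):
  File "<stdin>", line 6, in <module>
    return _quantile_unchecked(
        a, q, axis, out, overwrite_input, method, keepdims, weights)
    return _ureduce(a,
                    func=_quantile_ureduce_func,
    ...<5 lines>...
                    overwrite_input=overwrite_input,
                    method=method)
    r = func(a, **kwargs)
    result = _quantile(arr,
                       quantiles=q,
    ...<2 lines>...
                       out=out,
                       weights=wgt)
    slices_having_nans = np.isnan(arr[-1, ...])
                                  ~~~^^^^^^^^^
IndexError: index -1 is out of bounds for axis 0 with size 0
```

View pics/w1.png

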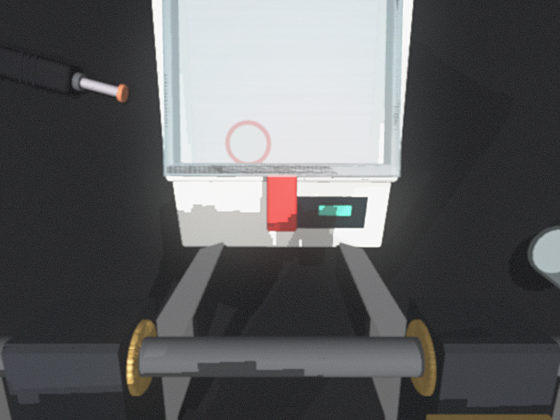

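The wrist view shows the tab (282,203) centred between the fingers at (210..350), with the ring seen through the lid at (248,142). I'll descend and grip.

```bash
python3 -m jog '[[[0,0,0,0,-1,35,0.6],[0,0,0,0,-1,70,0.6],[0,0,0,0,-1,90,0.6],[0,0,0,0,-1,100,0.6],[0,0,0,0,-1,101,0.6],[0,0,0,0,-1,101,0.2],[0,0,0,0,-1,101,0.1],[0,0,0,0,-1,101,0.1],[0,0,0,0,-1,101,0.1],[0,0,0,0,-1,101,0.1],[0,0,0,0,-1,101,0.1],[0,0,0,0,-1,101,0.1]]]' 15
python3 - <<'E'
from h import *
print(arm.get_calibration('wrist')['position'],arm.sense()['position'])
h=np.array([.6417,.0835])
for a in np.linspace(.195,1.42,17):
    print(round(a,2), np.round(1000*np.array([h[0]-.176*np.cos(a)-.469,h[1]+.176*np.sin(a)-.1176]),1))
E
```

```text
t: 2.55
position: [0.4691, -0.196, 0.1]
ee_rot: [179.9, -0.1, -1.1]
force: [1.2, -1.9, 0.7]
opening: 0.228
gripper_force: 15.0
[ 0.54394451 -0.19919382  0.28000009] [ 0.46908608 -0.1960388   0.09998416]
0.2 [0. 0.]
0.27 [ 3.1 13.1]
0.35 [ 7.3 25.9]
0.42 [12.3 38.4]
0.5 [18.4 50.5]
0.58 [25.3 62. ]
0.65 [33.1 73. ]
0.73 [41.7 83.4]
0.81 [51.  93.1]
0.88 [ 61.1 102. ]
0.96 [ 71.9 110.1]
1.04 [ 83.2 117.4]
1.11 [ 95.  123.8]
1.19 [107.3 129.3]
1.27 [120.  133.8]
1.34 [133.  137.4]
1.42 [146.3 139.9]
```

```bash
python3 -m jog '[[[0,0,0,1.5,0,-6.5,0.1],[0,0,0,3,0,-13,0.1],[0,0,0,5,0,-20,0.1],[0,0,0,7.3,0,-26,0.1],[0,0,0,12.3,0,-38.4,0.1],[0,0,0,18.4,0,-50.5,0.1],[0,0,0,25.3,0,-62,0.1],[0,0,0,33,0,-73,0.1],[0,0,0,41.7,0,-83.4,0.1],[0,0,0,51,0,-93,0.1],[0,0,0,61,0,-102,0.1],[0,0,0,61,0,-102,0.1]]]'
```

```text
t: 3.75
position: [0.5301, -0.1972, 0.2029]
ee_rot: [179.9, -0.0, -1.1]
force: [-1.0, -3.6, 2.1]
opening: 0.235
gripper_force: 15.0
```

```bash
python3 -m jog '[[[0,0,0,11,0,-8,0.1],[0,0,0,22,0,-15.4,0.1],[0,0,0,34,0,-22,0.1],[0,0,0,46,0,-27.3,0.1],[0,0,0,59,0,-31.8,0.1],[0,0,0,66,0,-33.8,0.1],[0,0,0,72,0,-35.4,0.1],[0,0,0,80,0,-37,0.1],[0,0,0,80,0,-37,0.1],[0,0,0,80,0,-37,0.1]]]'
python3 - <<'E'
from h import *
snap('scene','scene1'); snap('top','top1')
for f in('scene1','top1'):
    P,p,d=cloud(f); hsv=cv2.cvtColor(p,cv2.COLOR_BGR2HSV); w=((hsv[...,0]<6)|(hsv[...,0]>174))&(hsv[...,1]>150)&(P[...,2]>.2)&(P[...,2]<.3)&(abs(P[...,0]-.6)<.1)
    t=P[w]; print(len(t)); 
    if len(t): print(np.percentile(t,[2,50,98],axis=0).round(4))
E
```

```text
t: 4.75
position: [0.609, -0.1988, 0.2398]
ee_rot: [179.9, 0.0, -1.1]
force: [-3.5, -4.1, 3.3]
opening: 0.231
gripper_force: 15.0
6
[[ 0.6073 -0.2152  0.2294]
 [ 0.611  -0.1976  0.2316]
 [ 0.6128 -0.1849  0.2413]]
0
```

View pics/scene1.png

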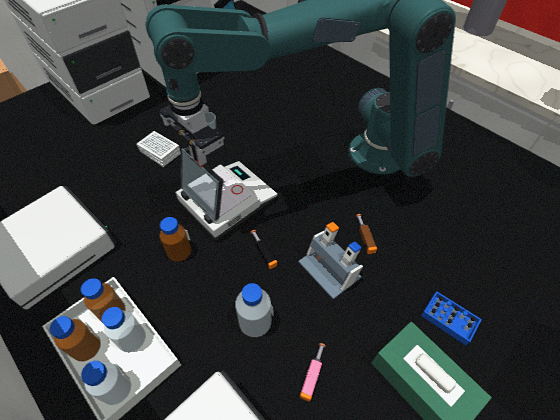

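The lid stands nearly upright at (203,180), with the gripper on its tab and the ring visible at (237,189). Now I'll release, rise and check.

```bash
python3 -m jog '[[[0,0,0,0,0,0,0.5],[0,0,0,0,0,0,0.5],[0,0,0,0,0,0,0.5],[0,0,0,0,0,-20,0.5],[0,0,0,0,0,-60,0.5],[0,0,0,0,0,-100,0.5],[0,0,0,-40,0,-120,0.5],[0,0,0,-90,0,-120,0.5],[0,0,0,-135,-20,-120,0.5],[0,0,0,-150,-65,-120,0.5],[0,0,0,-150,-110,-120,0.5],[0,0,0,-150,-155,-120,0.5]]]'
python3 -m jog '[[[0,0,0,0,-50,0,0.5],[0,0,0,0,-100,0,0.5],[0,0,0,0,-145,0,0.5],[0,0,0,0,-145,0,0.5]]]'
python3 - <<'E'
from h import *
snap('scene','scene2'); snap('top','top2')
for f,bx in(('scene2',(222,252,178,202)),('top2',(325,352,205,232))):
    P,p,d=cloud(f); hsv=cv2.cvtColor(p,cv2.COLOR_BGR2HSV); red=((hsv[...,0]<8)|(hsv[...,0]>172))&(hsv[...,1]>70)
    w=red&(P[...,2]>.2)&(P[...,2]<.32)&(abs(P[...,0]-.6)<.1)&(abs(P[...,1]+.2)<.05)
    t=P[w]; print(f,len(t)); 
    if len(t): print('tab',np.percentile(t,[2,50,98],axis=0).round(4))
    w=np.zeros(d.shape,bool); w[bx[2]:bx[3],bx[0]:bx[1]]=1; w&=red&(P[...,2]<.09)&(P[...,2]>.05)
    vv,uu=np.nonzero(w); print('ring',len(uu),P[w].min(0),P[w].max(0))
    # ellipse centre -> plane z=.072
    (cx,cy),ax,an=cv2.fitEllipse(np.c_[uu,vv].astype(np.float32)); print(cx,cy,ax)
    z=np.load(f+'.npz'); r=R.from_euler('xyz',z['r'],degrees=True).as_matrix(); k=r@np.linalg.inv(z['m'])@[cx,cy,1]
    print('ringc',z['t']+k*(.072-z['t'][2])/k[2])
E
```

```text
t: 6.05
position: [0.4617, -0.0385, 0.359]
ee_rot: [-180.0, -0.1, -1.1]
force: [0.7, 0.7, -0.2]
opening: 0.496
gripper_force: 0.0
t: 6.45
position: [0.4645, 0.11, 0.3582]
ee_rot: [-179.8, 0.0, -0.6]
force: [0.5, -0.4, 0.4]
opening: 0.501
gripper_force: 0.0
scene2 102
tab [[ 0.5975 -0.2232  0.2254]
 [ 0.6068 -0.195   0.2491]
 [ 0.6134 -0.1859  0.2685]]
ring 39 [ 0.50057156 -0.18871714  0.06865116] [ 0.53787676 -0.15107914  0.07610113]
236.69808959960938 189.18136596679688 (8.538016319274902, 10.951356887817383)
ringc [ 0.51988636 -0.1696464   0.072     ]
top2 43
tab [[ 0.5949 -0.2137  0.2253]
 [ 0.5995 -0.1965  0.2632]
 [ 0.6113 -0.1859  0.2709]]
ring 44 [ 0.49610129 -0.18605408  0.06539215] [ 0.53282876 -0.14980717  0.07818408]
339.6728210449219 218.24954223632812 (10.729490280151367, 10.799200057983398)
ringc [ 0.51504964 -0.16865044  0.072     ]
```

```bash
python3 -m jog '[[[0,0,-0.09,-60,-60,20,0.5],[0,0,-0.09,-90,-90,40,0.5],[0,0,-0.09,-90,-90,40,0.5],[0,0,-0.09,-90,-90,40,0.5]]]'
python3 - <<'E'
from h import *
print(arm.sense()['position'],arm.sense()['ee_rot'])
print(snap('wrist','w2'))
P,p,d=cloud('w2'); hsv=cv2.cvtColor(p,cv2.COLOR_BGR2HSV)
for n,a,b in(('orange',6,20),('blue',105,125)):
    w=(hsv[...,0]>a)&(hsv[...,0]<b)&(hsv[...,1]>150)&(hsv[...,2]>80)&(P[...,2]>.12)&(P[...,2]<.2)&(abs(P[...,1]-.2)<.08)&(d>0)
    vv,uu=np.nonzero(w); print(n,len(uu),np.percentile(P[w],[2,50,98],axis=0).round(4),np.percentile(uu,[2,98]),np.percentile(vv,[2,98]))
E
```

```text
t: 6.95
position: [0.3749, 0.1968, 0.3174]
ee_rot: [-180.0, 0.1, 4.2]
force: [0.4, 0.0, -0.6]
opening: 0.499
gripper_force: 0.0
[0.3749466  0.1968057  0.31736832] [-1.79985079e+02  1.31706356e-01  4.19521203e+00]
{'mtx': array([[369.33091196,   0.        , 280.99348264],
       [  0.        , 369.33091196, 209.26443858],
       [  0.        ,   0.        ,   1.        ]]), 'position': array([0.45021593, 0.2002633 , 0.49712077]), 'rotation': array([ 1.65091714e+02,  4.82498013e-02, -8.58808529e+01])}
orange 27 [[0.4429 0.148  0.1495]
 [0.4439 0.157  0.1509]
 [0.4591 0.1706 0.153 ]] [314.   337.92] [103.84 123.  ]
blue 135 [[0.4479 0.2241 0.1483]
 [0.4545 0.2322 0.1513]
 [0.4726 0.2496 0.1551]] [227. 256.] [ 81. 111.]
```

View pics/w2.png

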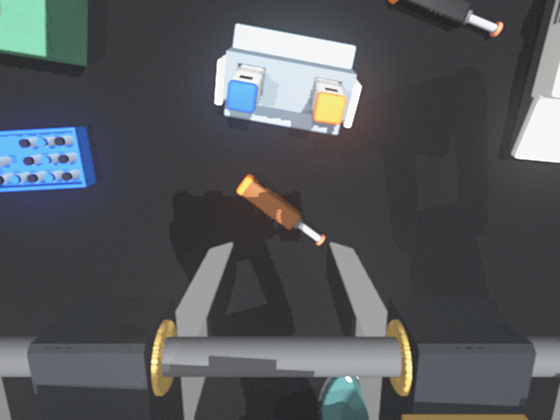

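Wrist view: the orange (yellow-lit) cap is at (329,104), the blue cap at (242,95) and the cradle base top edge runs (236,24)-(355,45). I'll refine the probe and cradle pose from this cloud.

Run:
```python
from h import *
P,p,d=cloud('w2'); hsv=cv2.cvtColor(p,cv2.COLOR_BGR2HSV).astype(int)
def box(b): w=np.zeros(d.shape,bool); w[b[2]:b[3],b[0]:b[1]]=1; return w&(d>0)
def plane(q):
    for _ in range(5):
        c=q.mean(0); u,s,v=np.linalg.svd(q-c,full_matrices=False); n=v[2]*np.sign(v[2][2]); e=(q-c)@n; q=q[abs(e)<max(2*e.std(),.0007)]
    return c,n,e.std(),len(q),q
for n,b,a,h in(('orange',(310,350,75,130),8,34),('blue',(222,262,70,118),100,128)):
    w=box(b)&(hsv[...,0]>=a)&(hsv[...,0]<=h)&(hsv[...,1]>110)&(P[...,2]>.14)
    c,nn,e,k,q=plane(P[w]); print(n,w.sum(),'c',c.round(4),'n',nn.round(3),e,k)
    r=cv2.minAreaRect((P[w][:,:2]*1000).astype(np.float32)); print('  rect',r, np.percentile(P[w],[1,99],axis=0).round(4).tolist())
    w=box(b)&(hsv[...,1]<60)&(P[...,2]>.1); 
    c,nn,e,k,q=plane(P[w]); print('  handle',w.sum(),c.round(4),nn.round(3),e,k)
w=box((205,370,20,140))
for lo,hi in((.004,.02),(.084,.097),(.02,.12)):
    m=w&(P[...,2]>lo)&(P[...,2]<hi); r=cv2.minAreaRect((P[m][:,:2]*1000).astype(np.float32)); print(lo,m.sum(),r)
m=w&(P[...,2]>.08)&(P[...,2]<.1)&(hsv[...,1]>15); c,nn,e,k,q=plane(P[m]); print('block top',c,nn,e,k)
# back base edge
z=np.load('w2.npz'); r=R.from_euler('xyz',z['r'],degrees=True).as_matrix()
def onz(u,v,h):
    k=r@np.linalg.inv(z['m'])@[u,v,1]; return z['t']+k*(h-z['t'][2])/k[2]
a,b=onz(236,24,.01),onz(355,45,.01); print(a,b,np.degrees(np.arctan2(a[0]-b[0],a[1]-b[1])),np.linalg.norm(a-b))
crop=cv2.resize(p[15:140,205:370],None,fx=4.8,fy=4.8,interpolation=cv2.INTER_CUBIC); cv2.imwrite('pics/w2crop.png',crop)
```

```text
orange 824 c [0.4549 0.158  0.1541] n [-0.24   0.022  0.971] 0.000744110293743573 691
  rect ((455.6883544921875, 157.5752410888672), (26.12933921813965, 25.736936569213867), 84.43136596679688) [[0.4431, 0.145, 0.1498], [0.4681, 0.1705, 0.1577]]
  handle 379 [0.4751 0.1583 0.1239] [0.963 0.02  0.267] 0.0016107383723235618 294
blue 848 c [0.4593 0.2372 0.1537] n [-0.296  0.016  0.955] 0.0007143281326815869 679
  rect ((460.1964111328125, 237.1933135986328), (26.040752410888672, 25.66221046447754), 84.04789733886719) [[0.4475, 0.2241, 0.1482], [0.4728, 0.2496, 0.1574]]
  handle 392 [0.4803 0.2344 0.1263] [ 0.948 -0.106  0.301] 0.0004177414663479131 295
0.004 4402 ((493.30853271484375, 194.5457763671875), (149.985595703125, 123.79666900634766), 84.33586120605469)
0.084 4491 ((473.4691162109375, 196.3410186767578), (150.13275146484375, 56.76901626586914), 84.31006622314453)
0.02 5579 ((475.8447570800781, 196.13702392578125), (150.19557189941406, 61.95853042602539), 84.30400848388672)
block top [0.47931505 0.1962459  0.0921349 ] [-0.26062689  0.0251603   0.96511169] 0.0006605635747523007 3264
[0.54719608 0.26197945 0.01      ] [0.53421726 0.11618921 0.01      ] 5.087284185670206 0.14636681606206306
```

View pics/w2crop.png

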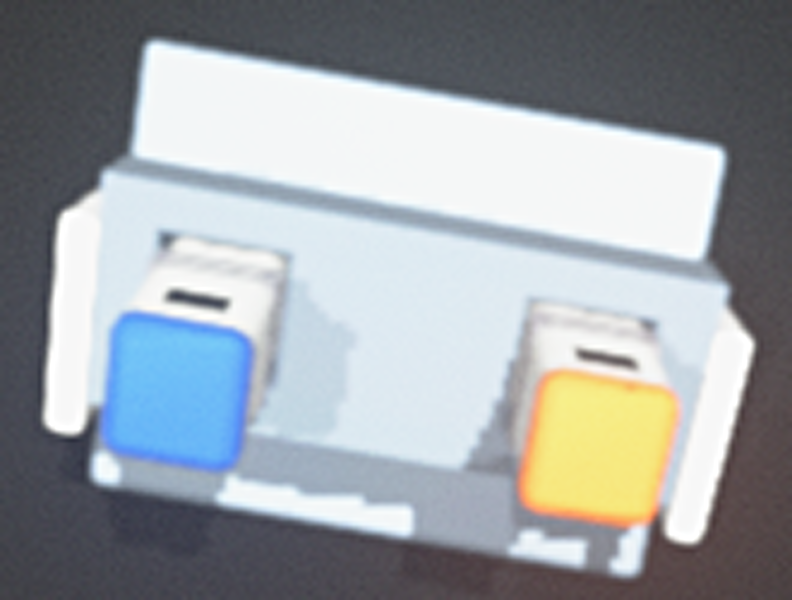

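Run:
```python
from h import *
P,p,d=cloud('w2'); 
for b in((214,226,57,105),(345,361,80,128)):
    q=P[b[2]:b[3],b[0]:b[1]].reshape(-1,3); q=q[q[:,2]>.05]; print(len(q),np.percentile(q,[5,50,95],axis=0).round(3).tolist())
u=np.array([-.2558,.0251,.9664]); g=np.array([.4682,.1565,.1067])
print(g+.09*u, delta(g+.09*u,[180,-14.9,-5.6]))
```

```text
463 [[0.455, 0.261, 0.084], [0.475, 0.266, 0.09], [0.496, 0.271, 0.096]]
526 [[0.443, 0.122, 0.085], [0.468, 0.128, 0.091], [0.485, 0.135, 0.096]]
[0.445178 0.158759 0.193676] (array([-0.0214,  0.2597,  0.1683]), array([ 65.9,  41.8, 124.5]))
```

```bash
python3 -m jog '[[[0,0.09,0.05,20,15,30,0.45],[-0.01,0.18,0.11,45,30,65,0.45],[-0.021,0.26,0.168,66,42,100,0.45],[-0.021,0.26,0.168,66,42,124.5,0.45],[-0.021,0.26,0.168,66,42,124.5,0.45],[-0.021,0.26,0.168,66,42,124.5,0.45],[-0.021,0.26,0.168,66,42,124.5,0.45]]]'
python3 - <<'E'
from h import *
g=np.array([.4682,.1565,.1067])
print(delta(g,[180,-14.9,-5.6]))
E
```

```text
t: 7.7
position: [0.4479, 0.1588, 0.1968]
ee_rot: [-179.9, -15.2, -5.7]
force: [-0.2, 1.0, -0.4]
opening: 0.45
gripper_force: 0.0
(array([-0.0018, -0.0045, -0.0022]), array([-3.8,  0.5, 92.3]))
```

```bash
python3 -m jog '[[[0,-0.004,0,-3.5,0.5,30,0.45],[0,-0.004,0,-3.5,0.5,60,0.45],[0,-0.004,0,-3.5,0.5,80,0.45],[0,-0.004,0,-3.5,0.5,92,0.45],[0,-0.004,0,-3.5,0.5,92,0.45],[0,-0.004,0,-3.5,0.5,92,0.45]]]' 20
python3 - <<'E'
from h import *
print(delta([.4682,.1565,.1067],[180,-14.9,-5.6])); snap('scene','s3')
p=cv2.imread('pics/s3.png'); cv2.imwrite('pics/s3c.png',cv2.resize(p[170:310,260:420],None,fx=4,fy=4))
E
```

```text
t: 8.3
position: [0.4673, 0.157, 0.1059]
ee_rot: [-179.9, -14.8, -5.6]
force: [1.0, -0.1, 1.0]
opening: 0.449
gripper_force: 0.0
(array([-0.0016,  0.0011, -0.0007]), array([ 1.1,  0.4, -0.6]))
```

View pics/s3c.png

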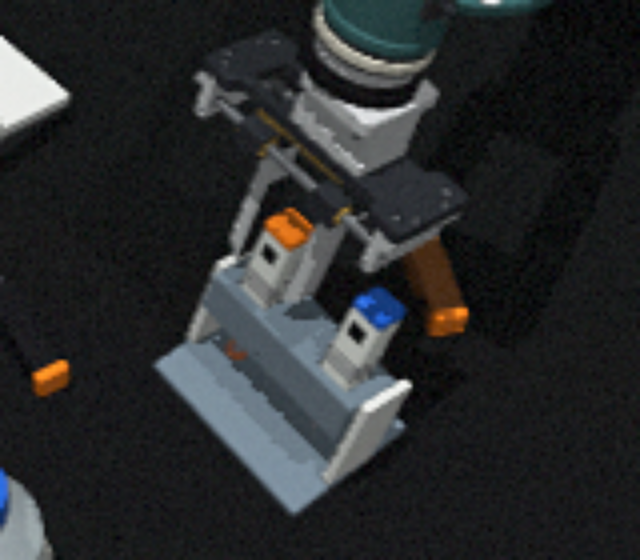

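The fingers straddle the orange-capped probe (285,230 in the crop), clear of the blue one. I'll grip it and draw it out along its axis.

```bash
python3 -m jog '[[[0,0,0,0.5,0.5,0,0.2],[0,0,0,0.5,0.5,0,0.2],[0,0,0,0.5,0.5,0,0.2],[0,0,0,0.5,0.5,0,0.2],[0,0,0,0.5,0.5,-5,0.2],[0,0,0,0.5,0.5,-12,0.2],[0,0,0,0.5,0.5,-20,0.2],[0,0,0,0.5,0.5,-32,0.2],[0,0,0,0.5,0.5,-44,0.2],[0,0,0,0.5,0.5,-60,0.2],[0,0,0,0.5,0.5,-80,0.2],[0,0,0,0.5,0.5,-110,0.2]]]' 25
python3 - <<'E'
from h import *
print(arm.sense()['position'],delta([.38,.15,.30],[180,0,-1.1]))
E
```

```text
t: 9.55
position: [0.437, 0.1578, 0.2103]
ee_rot: [179.9, -14.5, -5.6]
force: [1.2, -0.0, -1.2]
opening: 0.272
gripper_force: 25.0
[0.43700347 0.15778132 0.21031713] (array([ 0.0121, -0.2521, -0.079 ]), array([ -31.8,   13.6, -100.8]))
```

```bash
python3 -m jog '[[[0,0,0,0,0,-40,0.2],[0.004,-0.08,-0.02,-5,0,-70,0.2],[0.008,-0.17,-0.05,-10,5,-90,0.2],[0.012,-0.252,-0.079,-20,10,-95,0.2],[0.012,-0.252,-0.079,-20,10,-95,0.2],[0.012,-0.252,-0.079,-20,10,-95,0.2]]]'
python3 - <<'E'
from h import *
print(delta([.5175,-.169,.25],[180,0,-1.1]))
E
```

```text
t: 10.15
position: [0.3946, 0.1526, 0.2974]
ee_rot: [-179.9, -0.3, -1.1]
force: [0.1, -0.6, -1.9]
opening: 0.269
gripper_force: 25.0
(array([-0.0016, -0.0051, -0.0006]), array([129. , 319.2,  47.5]))
```

```bash
python3 -m jog '[[[0,-0.005,0,15,40,0,0.2],[0,-0.005,0,32,85,0,0.2],[0,-0.005,0,50,130,0,0.2],[0,-0.005,0,70,175,0,0.2],[0,-0.005,0,88,220,10,0.2],[0,-0.005,0,106,265,20,0.2],[0,-0.005,0,122,300,35,0.2],[0,-0.005,0,129,319,47,0.2],[0,-0.005,0,129,319,47,0.2],[0,-0.005,0,129,319,47,0.2],[0,-0.005,0,129,319,47,0.2]]]'
python3 - <<'E'
from h import *
s=arm.sense(); print(s['position'],s['ee_rot'],s['force'])
snap('wrist','w4'); snap('scene','s4'); snap('top','t4')
a=cv2.imread('pics/w4.png')[60:420,120:440]; b=cv2.imread('pics/s4.png')[110:230,170:290]
b=cv2.resize(b,(360,360),interpolation=cv2.INTER_CUBIC); cv2.imwrite('pics/c4.png',np.hstack([a,b]))
E
```

```text
t: 11.25
position: [0.5179, -0.1666, 0.2515]
ee_rot: [-179.9, -0.1, -0.9]
force: [0.8, 0.1, -1.2]
opening: 0.273
gripper_force: 25.0
[ 0.51794712 -0.16656095  0.25151092] [-1.79867408e+02 -7.10191150e-02 -9.39754995e-01] [ 0.76240035  0.10740046 -1.19789004]
```

View pics/c4.png

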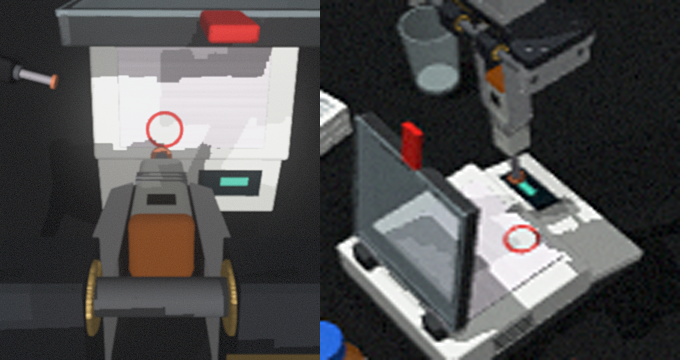

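Wrist view (left): ring at about (284,188) in full-frame pixels, with the copper foot just below it at (282,210). Scene view (right): the probe hangs upright and the lid stands.

```bash
cat >> h.py <<'E'
def onz(f,u,v,h):
    z=np.load(f+'.npz'); r=R.from_euler('xyz',z['r'],degrees=True).as_matrix()
    k=r@np.linalg.inv(z['m'])@[u,v,1]; return z['t']+k*(h-z['t'][2])/k[2]
E
python3 - <<'E'
from h import *
for f,rb,fb in(('w4',(262,308,165,212),(266,296,200,218)),('s4',(222,252,176,202),(226,244,158,176))):
    P,p,d=cloud(f); hsv=cv2.cvtColor(p,cv2.COLOR_BGR2HSV).astype(int); H,S,V=hsv[...,0],hsv[...,1],hsv[...,2]
    w=np.zeros(d.shape,bool); w[rb[2]:rb[3],rb[0]:rb[1]]=1; w&=((H<6)|(H>173))&(S>90)&(P[...,2]<.09)
    vv,uu=np.nonzero(w); (cx,cy),ax,an=cv2.fitEllipse(cv2.convexHull(np.c_[uu,vv].astype(np.float32))); print(f,'ring',len(uu),cx,cy,ax,onz(f,cx,cy,.072).round(4))
    w=np.zeros(d.shape,bool); w[fb[2]:fb[3],fb[0]:fb[1]]=1; w&=(P[...,2]>.13)&(P[...,2]<.19)
    q=P[w]; print('foot/stem',len(q),np.percentile(q,[2,50,98],axis=0).round(4).tolist())
    o=w&(S>70)&(H<20); vv,uu=np.nonzero(o); print('copper',len(uu),P[o].mean(0).round(4),P[o].min(0).round(4),P[o].max(0).round(4),uu.min(),uu.max(),vv.min(),vv.max())
# handle in scene: axis
P,p,d=cloud('s4'); w=(abs(P[...,0]-.518)<.025)&(abs(P[...,1]+.167)<.03)&(P[...,2]>.155)&(P[...,2]<.25)&(d>0)
for lo in np.arange(.155,.25,.01):
    q=P[w&(P[...,2]>lo)&(P[...,2]<lo+.01)]; 
    if len(q): print(lo.round(3),len(q),np.median(q,0).round(4),q.min(0).round(4),q.max(0).round(4))
E
```

```text
w4 ring 320 284.238525390625 188.9913787841797 (36.41447830200195, 37.09501647949219) [ 0.5192 -0.171   0.072 ]
foot/stem 197 [[0.5184, -0.1747, 0.167], [0.522, -0.1674, 0.1709], [0.5255, -0.1606, 0.1816]]
copper 120 [ 0.5226 -0.168   0.1704] [ 0.518  -0.1748  0.1655] [ 0.5259 -0.1607  0.1721] 271 290 207 217
s4 ring 37 236.74928283691406 189.066650390625 (9.290156364440918, 11.623393058776855) [ 0.5195 -0.1699  0.072 ]
foot/stem 28 [[0.5123, -0.1713, 0.1663], [0.5211, -0.1632, 0.1708], [0.5258, -0.1595, 0.1876]]
copper 15 [ 0.5197 -0.1634  0.1692] [ 0.5111 -0.1703  0.1661] [ 0.5261 -0.1594  0.1771] 233 238 167 170
0.165 18 [ 0.5211 -0.1633  0.1692] [ 0.5111 -0.1725  0.1661] [ 0.5261 -0.1594  0.1746]
0.175 6 [ 0.5209 -0.1626  0.1799] [ 0.5177 -0.165   0.1771] [ 0.5231 -0.1613  0.1844]
0.185 9 [ 0.5183 -0.1636  0.1907] [ 0.5146 -0.1645  0.1858] [ 0.5222 -0.1611  0.1943]
0.195 4 [ 0.522  -0.1632  0.1994] [ 0.5202 -0.1661  0.1958] [ 0.5232 -0.1605  0.2007]
0.205 7 [ 0.5206 -0.1553  0.214 ] [ 0.512  -0.1691  0.2056] [ 0.53   -0.1539  0.2149]
0.215 26 [ 0.5263 -0.1554  0.2194] [ 0.5094 -0.1768  0.2152] [ 0.5316 -0.152   0.2243]
0.225 33 [ 0.5278 -0.1546  0.2304] [ 0.5062 -0.1758  0.2253] [ 0.5323 -0.1518  0.235 ]
0.235 32 [ 0.5254 -0.1548  0.2413] [ 0.5067 -0.1772  0.2351] [ 0.5322 -0.152   0.2448]
0.245 12 [ 0.5297 -0.1619  0.2476] [ 0.5104 -0.1793  0.2454] [ 0.5311 -0.1521  0.2498]
```

```bash
python3 -m jog '[[[0,0,0,0.5,1.5,30,0.2],[0,0,0,1,3,55,0.2],[0,0,0,1,3,72,0.2],[0,0,0,1,3,82,0.2],[0,0,0,1,3,87,0.2],[0,0,0,1,3,87,0.2],[0,0,0,1,3,87,0.2],[0,0,0,1,3,87,0.2]]]'
python3 - <<'E'
from h import *
s=arm.sense(); print(s['position'],s['ee_rot'],s['force'])
snap('wrist','w5')
f='w5';P,p,d=cloud(f); hsv=cv2.cvtColor(p,cv2.COLOR_BGR2HSV).astype(int); H,S,V=hsv[...,0],hsv[...,1],hsv[...,2]
w=(abs(P[...,0]-.519)<.014)&(abs(P[...,1]+.17)<.014)&(P[...,2]>.076)&(P[...,2]<.1)&(S>70); print(w.sum(),P[w].min(0),P[w].max(0))
cv2.imwrite('pics/w5c.png',cv2.resize(p[120:240,210:360],None,fx=4,fy=4,interpolation=cv2.INTER_CUBIC))
E
```

```text
t: 12.2
position: [0.5195, -0.1712, 0.1646]
ee_rot: [-179.9, -0.1, -1.0]
force: [-0.1, 1.1, -0.7]
opening: 0.277
gripper_force: 25.0
[ 0.5195405  -0.17119418  0.16462904] [-1.79910612e+02 -1.03694002e-01 -1.04915703e+00] [-0.05079097  1.13030569 -0.70770563]
121 [ 0.51973359 -0.17945869  0.08029919] [ 0.52771809 -0.16540977  0.0860781 ]
```

View pics/w5c.png

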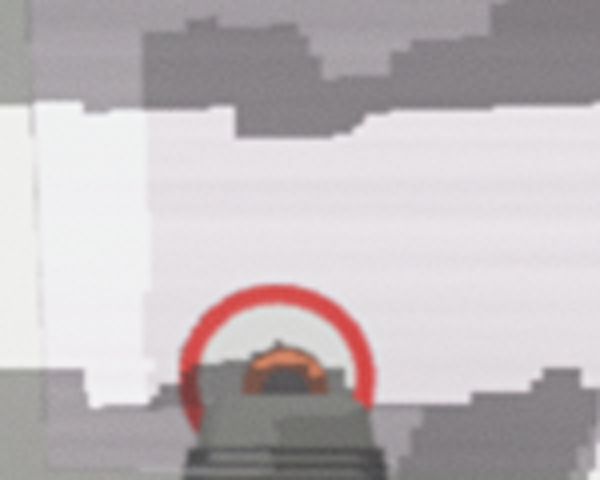

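The foot is inside the ring, about 1.5 mm right of centre (foot (286,370), ring (277,375) in the crop). I'll correct that and press gently in steps.

```bash
python3 -m jog '[[[0,0,0,-0.3,-1.5,2,0.2],[0,0,0,-0.3,-1.5,4,0.2],[0,0,0,-0.3,-1.5,4,0.2]]]'; python3 -m jog '[[[0,0,0,0,0,1.5,0.2],[0,0,0,0,0,3,0.2],[0,0,0,0,0,4.5,0.2],[0,0,0,0,0,6,0.2],[0,0,0,0,0,6,0.2],[0,0,0,0,0,6,0.2]]]'
python3 - <<'E'
from h import *
F=[]
for i in range(4): snap('wrist','w6'); s=arm.sense(); F.append(s['force']); 
print(np.round(F,2),s['position'],s['ee_rot'])
E
```

```text
t: 12.55
position: [0.5184, -0.1693, 0.1589]
ee_rot: [-179.8, 0.1, -1.0]
force: [-0.0, 0.6, -1.1]
opening: 0.278
gripper_force: 25.0
t: 13.15
position: [0.5187, -0.1694, 0.1536]
ee_rot: [-179.9, 0.0, -1.1]
force: [-0.5, -0.5, 1.7]
opening: 0.279
gripper_force: 25.0
[[-1.3   0.7   1.19]
 [-0.95 -0.07  1.1 ]
 [ 0.17  0.19  1.45]
 [-0.69  0.32  1.55]] [ 0.51869132 -0.16946096  0.15345758] [-1.79864405e+02  8.34186031e-03 -1.05101796e+00]
```

```bash
python3 -m jog '[[[0,0,0,0,0,0.8,0.2],[0,0,0,0,0,1.5,0.2],[0,0,0,0,0,1.5,0.2],[0,0,0,0,0,1.5,0.2],[0,0,0,0,0,1.5,0.2]]]'
python3 - <<'E'
from h import *
F=[]
for i in range(6): snap('wrist','w7'); s=arm.sense(); F.append(s['force']); 
print(np.mean(F,0).round(2),s['position'],s['ee_rot'],s['gripper_force'])
snap('top','t7'); snap('scene','s7')
P,p,d=cloud('s7'); hsv=cv2.cvtColor(p,cv2.COLOR_BGR2HSV); w=((hsv[...,0]<6)|(hsv[...,0]>174))&(hsv[...,1]>150)&(P[...,2]>.2)&(P[...,2]<.3)&(abs(P[...,0]-.6)<.1)&(abs(P[...,1]+.2)<.03); t=P[w]; print('tab',np.median(t,0))
f='w7';P,p,d=cloud(f); hsv=cv2.cvtColor(p,cv2.COLOR_BGR2HSV).astype(int); H,S=hsv[...,0],hsv[...,1]
w=(abs(P[...,0]-.519)<.014)&(abs(P[...,1]+.17)<.011)&(P[...,2]>.0745)&(P[...,2]<.1)&(S>70); print(w.sum(),P[w].min(0),P[w].max(0))
a=p[120:260,200:370]; b=cv2.imread('pics/s7.png')[130:230,170:290]
cv2.imwrite('pics/c7.png',np.hstack([cv2.resize(a,(425,350),interpolation=cv2.INTER_CUBIC),cv2.resize(b,(370,350),interpolation=cv2.INTER_CUBIC)]))
E
```

```text
t: 13.85
position: [0.5187, -0.1694, 0.1519]
ee_rot: [-179.9, 0.0, -1.1]
force: [-0.5, -0.1, 2.2]
opening: 0.274
gripper_force: 25.0
[-0.41  0.05  1.89] [ 0.51870581 -0.1694545   0.15185719] [-1.79861604e+02  7.82060394e-03 -1.05397927e+00] 24.99625951051712
tab [ 0.60700604 -0.19536739  0.25326226]
102 [ 0.52048241 -0.17747292  0.07476286] [ 0.52674974 -0.16381779  0.07811276]
```

View pics/c7.png

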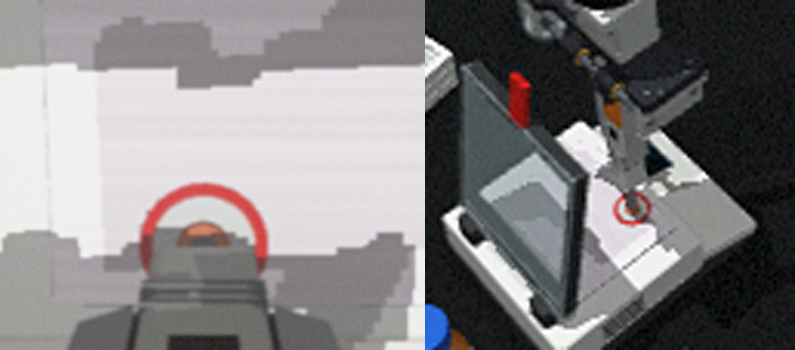

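The foot is centred in the ring (left view: foot (204,237), ring centre (204,243)), the contact force is about 3.1 N and the lid is standing. Handing in.

```bash
python3 -c "
from workcell import arm
print(arm.job_done())"
```

```text
the job is handed in; nothing more can be done
None
```

I handed in the job with the lid standing at about 80° and the orange-capped probe held upright inside the red ring. It presses with about 3 N, which puts the foot in about halfway. The judge's verdict was not returned.

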